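Clamp a chocolate mould with the star wheel

ROBOT

A 6-joint arm with a two-finger parallel gripper is mounted at the origin on the work surface. World frame = base frame: x ahead of the robot, y to its left, z up, the work surface at z = 0. Lengths are in m, angles in degrees, forces in N, time in s.
With the tool pointing down it reaches from about 0.35 to 0.875 m from the base axis. Payload 4.2 kg.
Tool frame: the origin (TCP) lies on the centre line of the jaws, within the pads' length; the fingertips stand 8 mm ahead of it and the grasp point (between the pads) lies 11 mm behind it; z points along the fingers, y is the direction in which the jaws open and shut (so a half turn about z gives the same grasp; the last joint's range is limited). The gripper opens to 87 mm and grips with 3 to 60 N. Pads are 19 mm wide; open, the fingers measure 117 mm over their backs; the gripper's body (75 mm by 190 mm) begins 51 mm behind the grasp point.
Start: joints at [-57.376, 22.042, 0.453, 0, -68.411, -14.817], TCP at [0.191, -0.595, 0.231] pointing down, gripper open.
Joint ranges: [-179.83, 179.83], [-69.29, 118.12], [-61.27, 80.66], [-181.25, 117.63], [-171.15, -9.14], [-177.46, 177.46]. Speed limits (degrees/s): [159.86, 159.86, 180, 180, 180, 180].

INTERFACE

Orientations are given as a 3x3 rotation matrix whose columns are the frame's x, y, z axes.
In Python, from station import sense, capture, finish_job, recognise gives the robot as it stands.
- The arm moves only by the tool apply_moves, never from a script. Its argument "plan" is a list that holds one entry, the list of rows, each a list of 7 numbers: the opening in per cent of the stroke, from 0 (shut) to 100 (fully open), then the shift along the world's x, y, z in units of 25 mm (1.0 is 25 mm), then the turn, a rotation vector about the world's x, y, z in rad. A call has 1 to 12 rows; each row shifts and turns the pose as measured when the row begins; what a row does not reach is not made up. A row lasts 1/12 s, in which the tool goes at most 41.7 mm and 7.16 degrees, less where a joint would pass 70% of its speed; a pose out of reach is approached as far as the arm can. A call is refused whole if a number of a shift passes 1 or a number of a turn 0.125, either way. A call with a gripper value outside its range is refused whole. The fingers move at their own pace and stop on an object; the grip force is fixed at half the most. Time passes only in rows, so rows that do not move let the fingers close. It gives the time, the measured TCP pose, the force and the opening at its end, in the units of the state.
- sense(): the state, without advancing time (a new reading comes with each control period).
- capture(name): name is "scene" or "top"; returns a dict with "pixels" (420x560x3 uint8, red, green, blue), "depth" (420x560 float32, m along the optical axis (not along the pixel's ray), 0 where there is no reading), "mtx" (3x3 intrinsics, pixels), "R" (3x3) and "t" (3): a world point X has camera coordinates R X + t. Camera axes: x right, y down, z forward; pixel columns grow to the right and rows downward; lengths in m; the calibration is good to about 2 mm. A picture is of the moment at which its call begins.
- finish_job(): hands the job in, once; it reports no verdict.
Trained networks look in a picture, given as the dict that the camera call returned (one of the last four; its "shot" number tells which), for a name from the list of things; names that differ only in an ending like _2 or _b are one class to them, and where a whole thing is asked for, a point or a joint stands for the part that bears it (a point fixed in the world has none). Each returns a list of dicts, best first, with "score" (0 to 1); they miss things now and then, are a little off and sometimes report something else, mostly with a low value. They report only what shows in the picture. A call takes as long as a camera call. They do not tell look-alikes from the thing itself.
- recognise(label, picture): "at" ([x, y, z] in m, in the coordinates of the camera as it stood for that picture, good to about 4 mm: the middle of the surface that is visible of it).
The state is a dict: "time_s": time; "joints": joint angles; "joint_velocities": joint speeds; "effort": joint torques, N m; "tcp_pos": TCP position; "ee_rot": TCP orientation; "wrist_force": force on the tool from outside, world axes, zero at the start; "moment": the same for the moment, N m; "gripper_width": opening from 0.0 (shut) to 1.0 (fully open).
Only numpy, scipy, OpenCV 4.12 (cv2) and the standard library are available. Lean on these libraries where they do the work, as an engineer would, in place of code of your own. Each camera call takes 0.05 s, during which the arm holds its last target.

TASK

Take the small clear chocolate mould from the table, lay it flat and lengthwise in the bed of the mould clamp between the jaw and the fence, and let go of it. Then close the jaw by pushing the spokes of the star wheel round clockwise, one after another, gently and never by pushing the jaw itself, until the sprung pad holds the mould firmly against the fence: stop when the wheel has become clearly stiffer, but do not overtighten, or the mould cracks. Leave everything else on the table where it is.

Things in the scene. Friction and masses are not known exactly. Their poses are not given: they have to be found in the camera images.
- mould: small clear plastic chocolate mould, a flat block 56 mm wide (its x), 104 mm long (its y), 24 mm thick, about 0.2 kg, with two rows of four round cavities on top; either end may face the fence. Origin: centre of its underside. It starts on the table to the left of the clamp.
- clamp: mould clamp, fixed: aluminium base plate 110 mm wide (x), 390 mm long (y, -213 to +177 mm), its top (the bed) 12 mm over the table. Along y: wheel post (68 mm across, 46 mm high over the table) at y = -120 mm, the jaw, the open bed, and at the +y end a steel fence 100 mm wide, 34 mm above the bed, inner face at y = +159 mm. No side walls. Origin: on the table, on the midline.
- fence (a point): point on the bed at the foot of the middle of the fence's inner face; axes as the clamp's (y points into the fence). The seated mould's origin is at y = -52 mm and should be within 15 mm of x = 0. At the start 129 to 154 mm of bed are free between pad and fence.
- jaw: steel jaw 90 mm wide, 14 mm thick, top 43 mm over the table; slides along the clamp's y, driven by the wheel. Origin: foot of the middle of its front face, axes as the clamp's. Its rubber pad (54 mm wide, 24 mm high) faces the fence; the pad's face stands 20 to 36 mm ahead of the jaw's front, set by hand on a screw stem and not measured.
- jaw_stem (a point): point on the jaw's front face, 14 mm above its foot, where the pad's stem comes out. The pad springs back towards the jaw when pressed: 5 N per mm, bottoming at 11 mm. The mould is held properly at 7 to 26 N, best about 15 N (pad pressed in 3 mm), and cracks above 35 N.
- wheel: black star wheel on an upright axle: hub 42 mm across (64 to 94 mm over the table, bolt to 98 mm), five plain round spokes 14 mm thick, level, 72 degrees apart, reaching 85 mm from the axis. Origin: on the axis at mid-thickness of the spokes, 78 mm over the table; z is up, x runs along one spoke. Clockwise from above moves the jaw to the fence, 14 mm per radian.
- hub (a point): top of the wheel's bolt, on the axis, 98 mm over the table. From the start 1.7 to 3.6 rad are needed until the pad bears on the seated mould. A brake holds the wheel where it is left: free turning takes 0.40 N m (6.5 N at 62 mm from the axis); each 10 N of pad pressure adds 0.14 N m (2.3 N at 62 mm). Do not push a spoke with more than 35 N.
- tape: bystander, not to be moved: roll of masking tape lying flat, a ring 94 mm across, 19 mm high; origin centre of its underside
- spatula: bystander, not to be moved: spatula lying on the table, in front of the robot; origin about its middle
- bowl: bystander, not to be moved: white bowl, 120 mm across, 55 mm high; origin centre of its foot
- brush: bystander, not to be moved: brush lying on the table; origin about its middle
- jug: bystander, not to be moved: steel mug, 90 mm across, 100 mm tall; origin centre of its foot
Not all that is in view belongs to the job. What is meant by the mould is not black, and is the larger of those in its own colour.

How it is judged:
By the outcome, as a careful person would: the job done as asked, in the order asked, and still so for the second after the job is handed in, with the robot touching nothing.
It also fails if it takes over 72 s, if anything falls off the work surface, if the arm or the gripper's body presses on something with over 40 N, if the wrist force passes 120 N, or if a joint passes its speed limit or range.

## Working session

There is one attempt and no reset: what is moved stays moved. The work goes in short steps, Python scripts to look and compute and a tool call to move; the robot and the scene stay as the last step left them, time stands still between calls to the robot, and variables do not carry over. Pictures are saved under pics/ and viewed, and the job is handed in when it is done.

Besides the shell and the picture viewer there is one more tool, called after "Emit:" in YAML: its name, and indented under it one key for each argument. apply_moves: Moves the arm, as the interface text tells. Its arguments: {"type":"object","properties":{"plan":{"type":"array","items":{"type":"array","items":{"type":"array","items":{"type":"number"}}}}},"required":["plan"]}

```bash
ls; mkdir -p pics; python3 - <<'E'
from station import sense,capture,recognise
import cv2,numpy as np
print(sense())
for n in("scene","top"):
    p=capture(n); cv2.imwrite(f"pics/{n}0.png",p["pixels"][:,:,::-1])
    np.savez(f"{n}0.npz",**{k:p[k] for k in("pixels","depth","mtx","R","t")})
    print(n,p["mtx"].tolist(),(-p["R"].T@p["t"]).tolist())
    for l in["mould","fence","jaw","jaw_stem","wheel","hub","clamp","tape","spatula","bowl","brush","jug"]:
        for d in recognise(l,p)[:4]:
            c=np.array(d["at"]);uv=p["mtx"]@c;uv=uv[:2]/uv[2]
            print(l,round(d["score"],2),np.round(p["R"].T@(c-p["t"]),4),uv.round())
E
```

```text
pics
{'time_s': 0.0, 'joints': array([-5.73765244e+01,  2.20889873e+01,  3.79647255e-01, -2.95137515e-02,
       -6.84116620e+01, -1.48153915e+01]), 'joint_velocities': array([ 0.0217585 ,  0.0513103 , -0.02448694, -0.0787345 , -0.03542186,
       -0.13306204]), 'effort': array([-7.32791377e-04, -3.90668321e+01,  1.87409377e+01,  4.21995968e+00,
        1.09868310e-02, -1.94239542e-04]), 'tcp_pos': array([ 0.19096936, -0.59448709,  0.22947602]), 'ee_rot': array([[-9.52144324e-01, -3.05647912e-01, -7.35114974e-04],
       [-3.05648787e-01,  9.52142148e-01,  2.03688063e-03],
       [ 7.73656386e-05,  2.16409133e-03, -9.99997655e-01]]), 'wrist_force': array([-0.98026868,  0.18068879,  0.24975555]), 'moment': array([-0.04071153, -0.00398937,  0.03773054]), 'gripper_width': 0.9973018440063471}
scene [[457.6933979727193, 0.0, 281.7463217225868], [0.0, 457.6933979727193, 203.41001453514514], [0.0, 0.0, 1.0]] [0.9719536591674256, -0.7637195283807467, 1.0252613796893408]
mould 0.83 [0.6466 0.2729 0.0247] [371. 178.]
mould 0.78 [0.4595 0.1744 0.0171] [304. 176.]
mould 0.6 [0.4978 0.3182 0.0248
[... 1072 characters left out ...]
-0.0995  0.0122] [306. 176.]
jaw 0.82 [ 0.5697 -0.0924  0.0356] [304. 178.]
jaw_stem 0.56 [ 0.5753 -0.0922  0.0446] [304. 176.]
jaw_stem 0.16 [0.3079 0.3695 0.0322] [144. 266.]
wheel 0.91 [ 0.576  -0.2     0.0854] [342. 174.]
hub 0.81 [ 0.5761 -0.2007  0.0818] [343. 174.]
clamp 0.56 [ 0.5776 -0.0926  0.0124] [304. 176.]
tape 0.87 [0.3161 0.2203 0.0235] [196. 263.]
tape 0.18 [ 0.5696 -0.0935  0.0404] [304. 178.]
spatula 0.6 [ 0.3668 -0.0219  0.0028] [279. 247.]
bowl 0.77 [ 0.5064 -0.5067  0.0174] [444. 202.]
brush 0.75 [ 0.5774 -0.0951  0.0142] [305. 176.]
brush 0.64 [0.7209 0.3989 0.0171] [140. 126.]
brush 0.32 [ 0.5733 -0.0904  0.0453] [303. 176.]
jug 0.98 [0.3086 0.3688 0.0336] [144. 265.]
```

View pics/scene0.png

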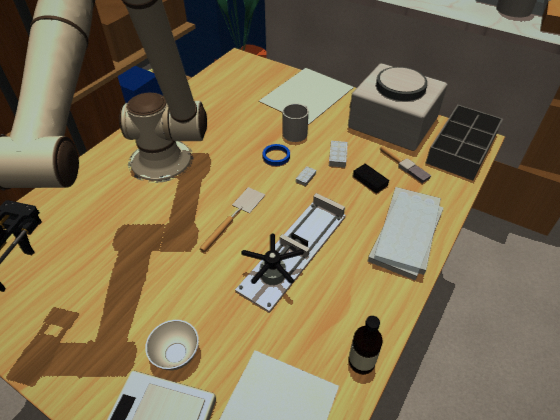

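View pics/top0.png

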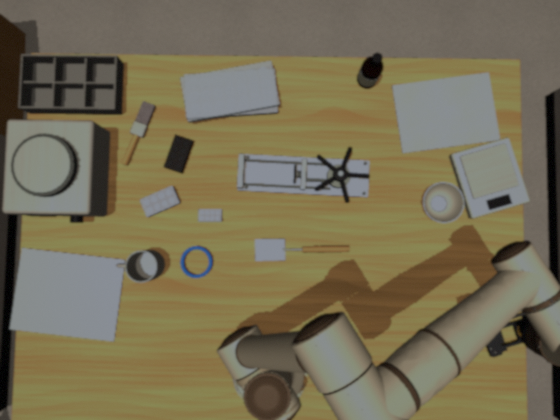

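```bash
python3 - <<'E'
import cv2,numpy as np
d=np.load("top0.npz");im=d["pixels"][:,:,::-1]
a=cv2.resize(im[120:240,120:270],None,fx=5,fy=5,interpolation=cv2.INTER_CUBIC);cv2.imwrite("pics/c1.png",a)
a=cv2.resize(im[130:220,230:390],None,fx=5,fy=5,interpolation=cv2.INTER_CUBIC);cv2.imwrite("pics/c2.png",a)
E
```

```text
(no output)
```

View pics/c1.png

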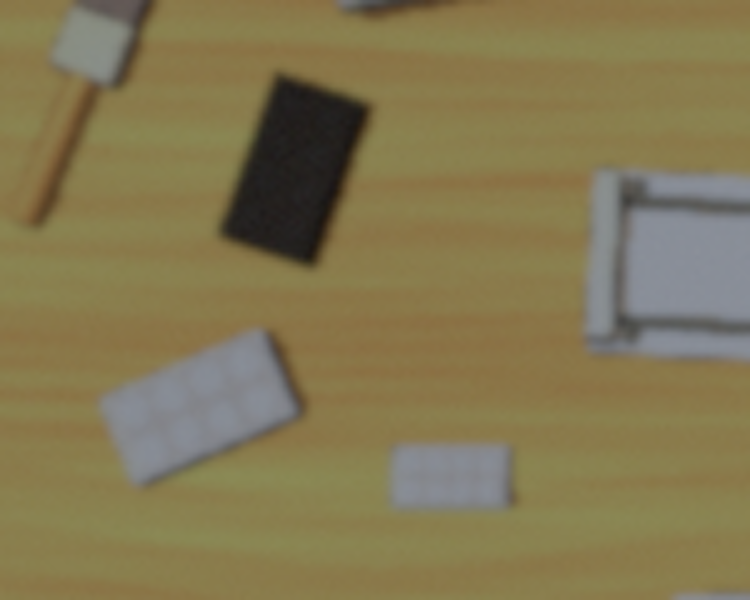

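View pics/c2.png

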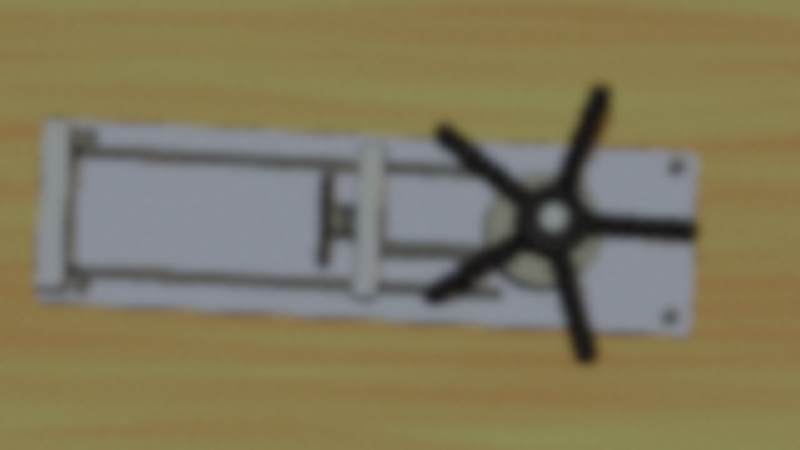

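Candidates in the top picture are the black block at (180,152), the small clear one at (210,215) and the larger clear one at (160,202). The mould is the one at (160,202): it is not black and is the larger of the clear pair. The 2×4 cavities show in the crop. Next I measure it and the clamp.

```bash
cat > h.py <<'E'
import numpy as np,cv2
def ray(p,uv,z):
    uv=np.atleast_2d(uv);K=p["mtx"];R=p["R"];C=-R.T@p["t"]
    d=(np.linalg.inv(K)@np.c_[uv,np.ones(len(uv))].T).T@R
    return C+d*((z-C[2])/d[:,2])[:,None]
def cloud(p):
    d=p["depth"];v,u=np.indices(d.shape);K=p["mtx"]
    c=np.stack([(u-K[0,2])/K[0,0]*d,(v-K[1,2])/K[1,1]*d,d],-1)
    w=(c-p["t"])@p["R"];w[d==0]=np.nan;return w
def proj(p,X):
    c=np.atleast_2d(X)@p["R"].T+p["t"];u=c@p["mtx"].T;return u[:,:2]/u[:,2:]
E
python3 - <<'E'
import numpy as np,cv2
from h import *
for n,rm,rc in(("top",(120,185,200,225),None),("scene",(320,135,352,172),None)):
    p=dict(np.load(n+"0.npz"));w=cloud(p);im=p["pixels"].astype(int)
    sat=im.max(-1)-im.min(-1)
    def rect(mask,z,nm):
        k,l,s,_=cv2.connectedComponentsWithStats(mask.astype(np.uint8))
        i=1+np.argmax(s[1:,4]);v,u=np.nonzero(l==i)
        X=ray(p,np.c_[u,v],z)[:,:2]
        (c,sz,a)=cv2.minAreaRect((X*1000).astype(np.float32))
        print(n,nm,s[i,4],"c",np.round(c,1),"size",np.round(sz,1),"ang",round(a,2),"mean",(X.mean(0)*1000).round(1),"medz",np.nanmedian(w[v,u,2]).round(4))
    u0,v0,u1,v1=rm
    m=np.zeros(sat.shape,bool);m[v0:v1,u0:u1]=1
    print(np.median(sat[v0:v1,u0:u1]),np.percentile(sat[v0:v1,u0:u1],[5,20,50,80]))
    b=im[...,2]/(im[...,0]+1)
    rect(m&(b>0.8),0.024,"mould")
    m2=(w[...,2]>0.012)&m
    print("depth>12mm",np.nanmean(w[m2][:,:2],0),np.nanpercentile(w[m2][:,2],[10,50,90]))
E
```

```text
59.0 [ 7. 13. 59. 66.]
top mould 727 c [497.8 332.4] size [ 59.1 107.9] ang 24.51 mean [497.6 332.5] medz 0.0249
depth>12mm [0.49713927 0.3288502 ] [0.01977218 0.02496751 0.02938203]
89.0 [ 6.  9. 89. 99.]
scene mould 409 c [501.  323.7] size [ 55.8 129.3] ang 24.63 mean [501.1 323.3] medz 0.0244
depth>12mm [0.49945192 0.32618406] [0.01976185 0.02456068 0.02780994]
```

```bash
cat >> h.py <<'E'
from scipy.optimize import minimize
def boxpts(x,y,a,hx,y0,y1,z0,z1):
    c,s=np.cos(a),np.sin(a)
    P=np.array([(sx*hx,yy) for sx in(-1,1) for yy in(y0,y1)])
    Q=P@np.array([[c,s],[-s,c]])+[x,y]
    return np.r_[np.c_[Q,np.full(4,z0)],np.c_[Q,np.full(4,z1)]]
def sil(p,pts,shape,roi,S=8):
    uv=proj(p,pts);u0,v0,u1,v1=roi
    uv=(uv-[u0,v0]+.5)*S-.5
    h=cv2.convexHull(uv.astype(np.float32))
    m=np.zeros(((v1-v0)*S,(u1-u0)*S),np.uint8)
    cv2.fillPoly(m,[np.round(h*16).astype(np.int32)],255,shift=4)
    return cv2.resize(m,(u1-u0,v1-v0),interpolation=cv2.INTER_AREA)/255.
E
python3 - <<'E'
from h import *
def fit(p,roi,x0,dims,name,ign=None):
    u0,v0,u1,v1=roi;im=p["pixels"][v0:v1,u0:u1].astype(float)
    b=im[...,2]/(im[...,0]+8)
    soft=np.clip((b-0.6)/0.2,0,1)
    wt=np.ones_like(soft)
    if ign is not None: wt[ign]=0
    f=lambda q:(wt*(sil(p,boxpts(q[0]/1e3,q[1]/1e3,np.radians(q[2]),*dims),None,roi)-soft)**2).sum()
    r=minimize(f,x0,method="Nelder-Mead",options=dict(initial_simplex=np.array([x0]+[np.add(x0,d) for d in((8,0,0),(0,8,0),(0,0,5))],float),xatol=.05,fatol=.01))
    print(name,r.x.round(2),r.fun.round(2),soft.sum().round(1)); return r.x
T=dict(np.load("top0.npz"));S=dict(np.load("scene0.npz"))
m=(.028,-.052,.052,0,.024)
fit(T,(132,180,188,224),(498,330,24),m,"mould top")
fit(S,(322,132,356,174),(498,326,24),m,"mould scene")
c=(.055,-.213,.177,0,.012)
fit(T,(225,140,385,210),(576,-90,-2.6),c,"clamp top")
fit(S,(225,185,355,315),(576,-90,-2.6),c,"clamp scene")
im=S["pixels"][:,:,::-1]
cv2.imwrite("pics/c3.png",cv2.resize(im[180:320,225:365],None,fx=5,fy=5,interpolation=cv2.INTER_CUBIC)[:600])
E
```

```text
mould top [498.46 335.43  24.44] 4.29 755.2
mould scene [495.24 336.72  23.97] 11.02 410.6
clamp top [582.74 -71.48  -2.2 ] 77.45 4895.9
clamp scene [580.81 -69.72  -2.22] 1076.03 4735.8
```

View pics/c3.png

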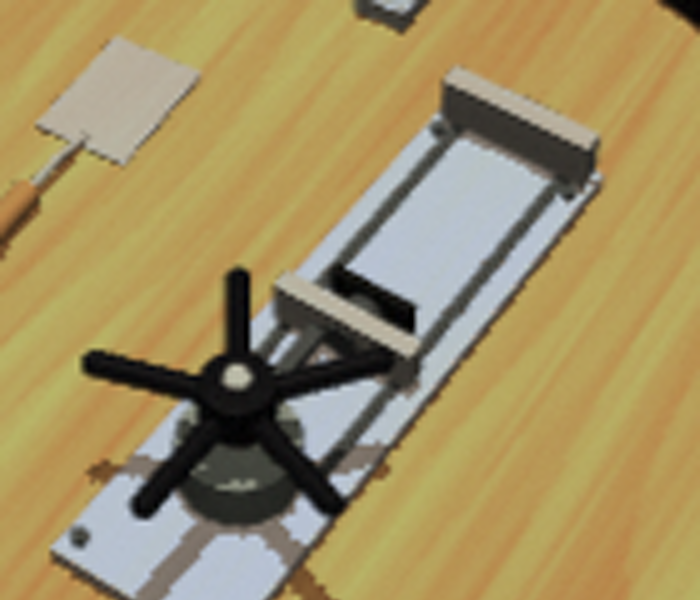

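```bash
python3 - <<'E'
from h import *
T=dict(np.load("top0.npz"));S=dict(np.load("scene0.npz"))
th=np.radians(-2.2);A=np.array([[np.cos(th),-np.sin(th)],[np.sin(th),np.cos(th)]]);o=np.array([.5818,-.0706])
W=lambda x,y:A@[x,y]+o
L=lambda P:((P[:,:2]-o)@A*1000).round(1)
c2=lambda q:np.array(q)/5+[230,130]-.4
c3=lambda q:np.array(q)/5+[225,180]-.4
print("hub expected",W(0,-.12))
hT=ray(T,c2([(552,215)]),.098);hS=ray(S,c3([(238,377)]),.098);print("hub",hT,hS,L(hT),L(hS))
for n,p,q in(("T",T,c2([(442,129),(602,86),(697,231),(588,362),(429,297)])),("S",S,c3([(238,270),(85,360),(140,515),(340,510),(398,355)]))):
    X=ray(p,q,.078)[:,:2]; h=(hT if n=="T" else hS)[0,:2]
    d=X-h;print(n,"tip r",np.linalg.norm(d,axis=1).round(3),"ang",np.degrees(np.arctan2(d[:,1],d[:,0])).round(1))
print("fence top front edge T",L(ray(T,c2([(72,122),(70,285)]),.046)),"S",L(ray(S,c3([(443,80),(595,147)]),.046)))
print("jaw top front T",L(ray(T,c2([(357,140),(352,290)]),.043)),"S",L(ray(S,c3([(292,272),(418,338)]),.043)))
print("pad top front T",L(ray(T,c2([(322,172),(318,265)]),.038)),"S",L(ray(S,c3([(342,263),(416,303)]),.038)))
print("tips plate T",L(ray(T,c2([(45,118),(37,302),(698,150),(692,335)]),.012)))
w=cloud(T)
print("depth hub",np.nanmedian(w[172:175,339:342].reshape(-1,3),0))
E
```

```text
hub expected [ 0.57719346 -0.19051155]
hub [[ 0.57864865 -0.19166061  0.098     ]] [[ 0.57865368 -0.19290721  0.098     ]] [[   1.5 -121.1]] [[   1.6 -122.3]]
T tip r [0.08  0.083 0.085 0.084 0.081] ang [  49.9  -21.4  -93.8 -164.3  123.8]
S tip r [0.086 0.084 0.083 0.083 0.087] ang [ 123.5 -165.6  -92.1  -20.1   51.8]
fence top front edge T [[ 49.  156.2]
 [-46.7 152. ]] S [[-48.4 157.1]
 [ 53.  161. ]]
jaw top front T [[ 47.3 -10.7]
 [-41.  -12.1]] S [[-40.2 -13.7]
 [ 41.9 -13. ]]
pad top front T [[ 28.1   8.7]
 [-26.8   8.4]] S [[-23.2  10.9]
 [ 26.1  10.2]]
tips plate T [[  56.1  175.5]
 [ -54.5  173.9]
 [  56.4 -214.9]
 [ -54.5 -215.6]]
depth hub [ 0.57743218 -0.19182269  0.09637412]
```

The two cameras agree within about 3 mm. The clamp origin is near (0.5825, -0.072) with yaw about -2.3°, and the hub is near (0.578, -0.192). The spokes sit at 51° + 72°k. The mould is at (0.497, 0.336) with yaw 24°. I'm moving to the mould now.

Emit:
apply_moves:
  plan:
    - [[100,0.6,1,0,0,0,0.1],[100,0.6,1,0,0,0,0.1],[100,0.6,1,0,0,0,0.1],[100,0.6,1,0,0,0,0.1],[100,0.6,1,0,0,0,0.1],[100,0.6,1,0,0,0,0.1],[100,0.6,1,0,0,0,0.1],[100,0.6,1,0,0,0,0.1],[100,0.6,1,0,0,0,0.1],[100,0.6,1,0,0,0,0.1],[100,0.6,1,0,0,0,0.1],[100,0.6,1,0,0,0,0.1]]

```text
time_s: 2.3
tcp_pos: [0.3739, -0.2859, 0.2303]
ee_rot: [[-0.012, -1.0, 0.004], [-1.0, 0.012, -0.003], [0.003, -0.004, -1.0]]
wrist_force: [0.3, -0.1, 0.3]
gripper_width: 0.999
```

Emit:
apply_moves:
  plan:
    - [[100,0.2,1,0,0,0,0.036],[100,0.2,1,0,0,0,0.036],[100,0.2,1,0,0,0,0.036],[100,0.2,1,0,0,0,0.036],[100,0.2,1,0,0,0,0.036],[100,0.2,1,0,0,0,0.036],[100,0.2,1,0,0,0,0.036],[100,0.2,1,0,0,0,0.036],[100,0.2,1,0,0,0,0.036],[100,0.2,1,0,0,0,0.036],[100,0.2,1,0,0,0,0.036],[100,0.2,1,0,0,0,0.036]]

```text
time_s: 3.3
tcp_pos: [0.4372, 0.0298, 0.234]
ee_rot: [[0.433, -0.901, 0.014], [-0.901, -0.433, 0.001], [0.005, -0.014, -1.0]]
wrist_force: [0.6, 0.6, 0.5]
gripper_width: 1.005
```

Emit:
apply_moves:
  plan:
    - [[100,0.2,1,-0.3,0,0,0],[100,0.2,1,-0.3,0,0,0],[100,0.2,1,-0.3,0,0,0],[100,0.2,1,-0.3,0,0,0],[100,0.2,1,-0.3,0,0,0],[100,0.2,1,-0.3,0,0,0],[100,0.2,1,-0.3,0,0,0],[100,0.2,1,-0.3,0,0,0],[100,0.2,1,-0.3,0,0,0],[100,0.2,0.9,-0.3,0,0,0],[100,0.1,0.6,-0.3,0,0,0],[100,0,0,0,0,0,0]]

```text
time_s: 4.3
tcp_pos: [0.4926, 0.3118, 0.1508]
ee_rot: [[0.441, -0.897, 0.025], [-0.897, -0.441, 0.007], [0.005, -0.025, -1.0]]
wrist_force: [-0.1, -0.1, -0.4]
gripper_width: 1.001
```

Emit:
apply_moves:
  plan:
    - [[100,0.1,0.5,-0.4,-0.007,0.025,-0.035],[100,0.1,0.4,-0.6,0,0,0],[100,0,0,-0.6,0,0,0],[100,0,0,-0.6,0,0,0],[100,0,0,-0.5,0,0,0],[100,0,0,-0.3,0,0,0],[100,0,0,0,0,0,0]]

```text
time_s: 4.88
tcp_pos: [0.4977, 0.3346, 0.0714]
ee_rot: [[0.412, -0.911, 0.002], [-0.911, -0.412, -0.0], [0.001, -0.001, -1.0]]
wrist_force: [0.1, -0.2, -0.1]
gripper_width: 0.998
```

```bash
python3 - <<'E'
from station import *
from h import *
p=capture("scene");im=p["pixels"][:,:,::-1]
cv2.imwrite("pics/g1.png",cv2.resize(im[80:220,250:430],None,fx=4,fy=4,interpolation=cv2.INTER_CUBIC))
s=sense();print(s["time_s"],s["tcp_pos"],s["ee_rot"].round(3).tolist())
E
```

```text
4.9333 [0.4979094  0.33480267 0.07214417] [[0.412, -0.911, 0.002], [-0.911, -0.412, 0.0], [0.001, -0.002, -1.0]]
```

View pics/g1.png

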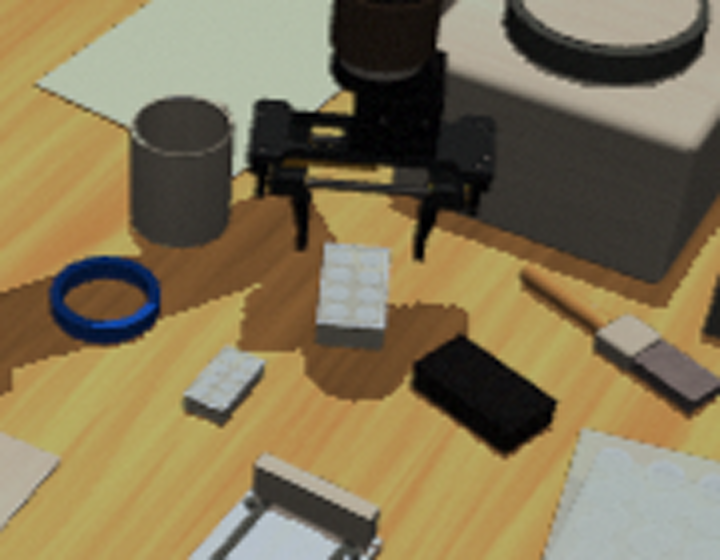

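The open fingers straddle the mould at crop (355,290), and the jug and machine are clear. I'm going down to grip it.

Emit:
apply_moves:
  plan:
    - [[100,0,0,-0.7,0,0,0],[100,0,0,-0.7,0,0,0],[100,0,0,-0.6,0,0,0],[100,0,0,-0.4,0,0,0],[100,0,0,-0.2,0,0,0],[100,0,0,0,0,0,0]]

```text
time_s: 5.43
tcp_pos: [0.5015, 0.3367, 0.011]
ee_rot: [[0.413, -0.91, 0.013], [-0.911, -0.413, 0.009], [-0.003, -0.015, -1.0]]
wrist_force: [-0.0, -0.1, 0.8]
gripper_width: 1.0
```

Emit:
apply_moves:
  plan:
    - [[100,-0.12,-0.05,0.05,-0.009,0.013,0],[0,0,0,0,0,0,0],[0,0,0,0,0,0,0],[0,0,0,0,0,0,0],[0,0,0,0,0,0,0],[0,0,0,0,0,0,0]]

```text
time_s: 5.93
tcp_pos: [0.5001, 0.3371, 0.0166]
ee_rot: [[0.414, -0.91, 0.003], [-0.91, -0.414, 0.004], [-0.002, -0.004, -1.0]]
wrist_force: [-1.1, -0.9, -0.8]
gripper_width: 0.707
```

Emit:
apply_moves:
  plan:
    - [[0,0,0,-0.15,0,0,0],[0,0,0,-0.1,0,0,0],[0,0,0,0,0,0,0],[0,0,0,0,0,0,0],[0,0,0,0,0,0,0]]

```text
time_s: 6.35
tcp_pos: [0.4993, 0.3369, 0.0143]
ee_rot: [[0.415, -0.91, 0.003], [-0.91, -0.415, 0.003], [-0.001, -0.004, -1.0]]
wrist_force: [0.3, -0.7, -2.4]
gripper_width: 0.642
```

Emit:
apply_moves:
  plan:
    - [[0,0,0,0.4,0,0,0],[0,0,0,0.8,0,0,0],[0,0,0,0.9,0,0,0],[0,0.1,-0.5,0.9,0,0,-0.04],[0,0.3,-0.9,0.5,0,0,-0.04],[0,0.3,-0.9,0,0,0,-0.04],[0,0.3,-0.9,0,0,0,-0.04],[0,0.3,-0.9,0,0,0,-0.04],[0,0.3,-0.9,0,0,0,-0.04],[0,0.3,-0.9,0,0,0,-0.04],[0,0.3,-0.9,0,0,0,-0.04],[0,0.3,-0.9,0,0,0,-0.04]]

```text
time_s: 7.35
tcp_pos: [0.5606, 0.1387, 0.1051]
ee_rot: [[0.059, -0.998, -0.001], [-0.998, -0.059, 0.0], [-0.001, 0.001, -1.0]]
wrist_force: [1.2, 0.2, -1.7]
gripper_width: 0.643
```

Emit:
apply_moves:
  plan:
    - [[0,0.2,-0.9,0,0,0,-0.04],[0,0.2,-0.9,0,0,0,-0.04],[0,0.2,-0.9,0,0,0,-0.02],[0,0.2,-0.8,0,0,0,0],[0,0.2,-0.5,-0.4,0,0,0],[0,0,0,-0.4,0,0,0],[0,0,0,0,0,0,0]]

```text
time_s: 7.93
tcp_pos: [0.586, 0.0282, 0.0849]
ee_rot: [[-0.055, -0.998, -0.003], [-0.998, 0.055, 0.0], [0.0, 0.003, -1.0]]
wrist_force: [-0.7, 0.1, -3.4]
gripper_width: 0.637
```

```bash
python3 - <<'E'
from station import *
from h import *
p=capture("scene");im=p["pixels"][:,:,::-1]
cv2.imwrite("pics/g2.png",cv2.resize(im[150:290,230:390],None,fx=4,fy=4,interpolation=cv2.INTER_CUBIC))
s=sense();print(s["time_s"],s["tcp_pos"],s["ee_rot"].round(3).tolist())
E
```

```text
7.9833 [0.58639694 0.0284756  0.08566134] [[-0.054, -0.999, -0.002], [-0.999, 0.054, -0.0], [0.0, 0.002, -1.0]]
```

View pics/g2.png

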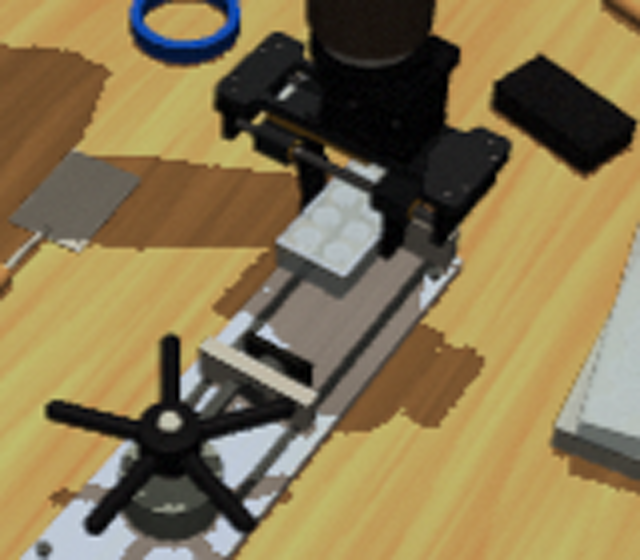

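```bash
python3 - <<'E'
from h import *
S=dict(np.load("scene0.npz"))
q=np.array([(277,241),(350,276)])/4+[230,150]-.4
X=ray(S,q,.0954);print(X)
th=np.radians(-2.3);A=np.array([[np.cos(th),-np.sin(th)],[np.sin(th),np.cos(th)]]);o=np.array([.5825,-.0722])
print((X[:,:2]-o)@A, (np.array([.5864,.0285])-o)@A)
E
```

```text
[[ 0.55508253 -0.02329275  0.0954    ]
 [ 0.61321882 -0.02440428  0.0954    ]]
[[-0.02935812  0.04776754]
 [ 0.02877594  0.04899002]] [-0.00014441  0.10077539]
```

The mould is centred, with its far end about 6–7 mm short of the fence. I'm lowering it onto the bed.

Emit:
apply_moves:
  plan:
    - [[0,0,0,-0.6,0,0,0.012],[0,0,0,-0.6,0,0,0],[0,0,0,-0.5,0,0,0],[0,0,0,-0.3,0,0,0],[0,0,0,0,0,0,0]]

```text
time_s: 8.4
tcp_pos: [0.5877, 0.0326, 0.0368]
ee_rot: [[-0.036, -0.999, 0.003], [-0.999, 0.036, 0.001], [-0.001, -0.003, -1.0]]
wrist_force: [0.4, -0.3, -3.1]
gripper_width: 0.639
```

Emit:
apply_moves:
  plan:
    - [[0,-0.04,-0.06,-0.2,0,0,0],[0,0,0,-0.12,0,0,0],[0,0,0,-0.06,0,0,0],[0,0,0,0,0,0,0]]

```text
time_s: 8.73
tcp_pos: [0.5878, 0.0329, 0.0285]
ee_rot: [[-0.033, -0.999, 0.005], [-0.999, 0.033, 0.001], [-0.001, -0.005, -1.0]]
wrist_force: [-0.1, 0.8, -2.7]
gripper_width: 0.643
```

Emit:
apply_moves:
  plan:
    - [[0,0,0,-0.07,0,0,0],[0,0,0,-0.03,0,0,0],[0,0,0,0,0,0,0]]

```text
time_s: 8.98
tcp_pos: [0.5886, 0.0332, 0.027]
ee_rot: [[-0.033, -0.999, 0.008], [-0.999, 0.033, 0.002], [-0.002, -0.008, -1.0]]
wrist_force: [1.1, 0.5, -1.7]
gripper_width: 0.643
```

Emit:
apply_moves:
  plan:
    - [[0,0,0,-0.03,0,0,0],[100,0,0,0,0,0,0],[100,0,0,0,0,0,0],[100,0,0,0,0,0,0],[100,0,0,0.3,0,0,0],[100,0,0,0.8,0,0,0],[100,0,0,1,0,0,0],[100,0,0,1,0,0,0],[100,0,0,1,0,0,0],[100,0.2,-0.6,1,0,0,0]]

```text
time_s: 9.82
tcp_pos: [0.5912, 0.0183, 0.1581]
ee_rot: [[-0.03, -1.0, 0.001], [-1.0, 0.03, -0.001], [0.001, -0.001, -1.0]]
wrist_force: [0.8, -0.5, -1.0]
gripper_width: 0.995
```

```bash
python3 - <<'E'
from station import *
from h import *
p=capture("scene");im=p["pixels"][:,:,::-1]
cv2.imwrite("pics/g3.png",cv2.resize(im[150:290,230:390],None,fx=4,fy=4,interpolation=cv2.INTER_CUBIC))
s=sense();print(s["time_s"],s["tcp_pos"],s["ee_rot"].round(3).tolist(),s["gripper_width"],s["wrist_force"])
E
```

```text
9.8667 [0.59572711 0.01575583 0.16460499] [[-0.031, -0.999, 0.013], [-1.0, 0.031, -0.001], [0.001, -0.013, -1.0]] 0.9945100268556607 [ 2.59869802 -1.32755807  4.61507513]
```

View pics/g3.png

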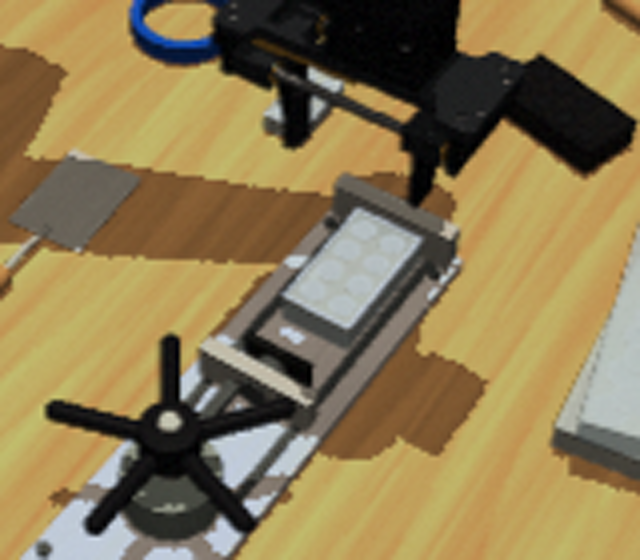

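The mould lies flat, parallel to the bed and centred against the fence end, with a gap of a few mm. Next I shut the gripper, turn it, and go above the wheel behind the spoke at 51°.

Emit:
apply_moves:
  plan:
    - [[0,0,-0.2,0,0,0,0.1],[0,0,-0.6,0,0,0,0.11],[0,0,-0.8,0,0,0,0.11],[0,0,-0.8,0,0,0,0.11],[0,0,-0.8,0,0,0,0.11],[0,0,-0.8,0,0,0,0.11],[0,0,-0.8,0,0,0,0.11],[0,0,-0.6,0,0,0,0.11],[0,0,-0.3,0,0,0,0.1],[0,0,0,0,0,0,0.06],[0,0,0,0,0,0,0]]

```text
time_s: 10.78
tcp_pos: [0.5996, -0.1347, 0.18]
ee_rot: [[0.868, -0.496, 0.025], [-0.497, -0.868, 0.026], [0.009, -0.035, -0.999]]
wrist_force: [-0.2, -0.4, 0.6]
gripper_width: 0.255
```

```bash
cat > st.py <<'E'
from station import sense
import numpy as np
H=np.array([.578,-.192])
def rep():
    s=sense();R=s["ee_rot"];p=s["tcp_pos"]
    yaw=np.degrees(np.arctan2(R[1,1],R[0,1]))%360
    d=p[:2]-H;r=np.hypot(*d);phi=np.degrees(np.arctan2(d[1],d[0]))
    print("t%.2f p"%s["time_s"],p.round(4),"yaw-180 %.1f"%(yaw-180),"r %.4f phi %.1f alpha~%.1f"%(r,phi,phi-14.2),"z",R[:,2].round(3),"F",s["wrist_force"].round(1),"M",s["moment"].round(2),"g %.3f"%s["gripper_width"])
    return s,p,yaw-180
def plan(a0,a1,n,rad=.064,off=.0165,z=None):
    s,p,y=rep()
    al=np.radians(np.linspace(a0,a1,n+1)[1:] if n>1 else [a1])
    P=np.c_[np.cos(al)*rad-np.sin(al)*off,np.sin(al)*rad+np.cos(al)*off]+H
    q=p[:2];yy=y;
    for a,t in zip(np.degrees(al),P):
        print("a %.1f"%a,((t-q)/.025).round(2),"turn %.3f"%np.radians(a-yy));q=t;yy=a
    if z is not None: print("dz",((z-p[2])/.025).round(2))
E
python3 -c "
from st import *
plan(60,60,1,z=.07)"
```

```text
t10.78 p [ 0.5996 -0.1347  0.18  ] yaw-180 60.2 r 0.0612 phi 69.3 alpha~55.1 z [ 0.025  0.026 -0.999] F [-0.2 -0.4  0.6] M [-0.16  0.27 -0.  ] g 0.255
a 60.0 [-0.16  0.26] turn -0.004
dz -4.4
```

Emit:
apply_moves:
  plan:
    - [[0,-0.2,0.3,0,-0.026,0.025,0],[0,0,0,-0.5,0,0,0],[0,0,0,-0.8,0,0,0],[0,0,0,0,0,0,0]]

```text
time_s: 11.12
tcp_pos: [0.5954, -0.1275, 0.1503]
ee_rot: [[0.864, -0.503, 0.006], [-0.503, -0.864, -0.002], [0.006, -0.001, -1.0]]
wrist_force: [-0.6, -0.5, -1.3]
gripper_width: 0.019
```

```bash
python3 -c "
from st import *
plan(60,60,1,z=.07)
from station import capture
import cv2
p=capture('scene');im=p['pixels'][:,:,::-1]
cv2.imwrite('pics/w1.png',cv2.resize(im[150:330,200:380],None,fx=3.3,fy=3.3,interpolation=cv2.INTER_CUBIC))"
```

```text
t11.12 p [ 0.5954 -0.1275  0.1503] yaw-180 59.8 r 0.0668 phi 74.9 alpha~60.7 z [ 0.006 -0.002 -1.   ] F [-0.6 -0.5 -1.3] M [ 0.03  0.31 -0.01] g 0.019
a 60.0 [ 0.01 -0.03] turn 0.004
dz -3.21
```

View pics/w1.png

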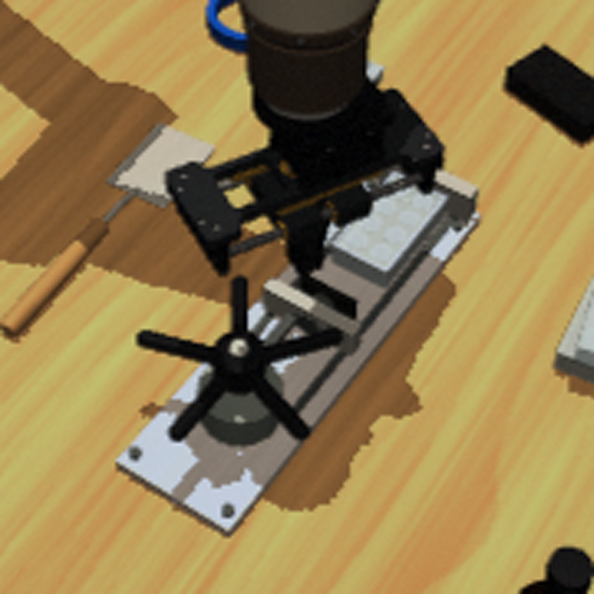

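Emit:
apply_moves:
  plan:
    - [[0,-0.06,0.02,-0.5,0,0,0],[0,0,0,-0.7,0,0,0],[0,0,0,-0.7,0,0,0],[0,0,0,-0.6,0,0,0],[0,0,0,-0.3,0,0,0],[0,0,0,0,0,0,0]]

```text
time_s: 11.67
tcp_pos: [0.6012, -0.1271, 0.0904]
ee_rot: [[0.863, -0.504, 0.026], [-0.504, -0.864, -0.006], [0.025, -0.008, -1.0]]
wrist_force: [-0.3, 0.2, -0.2]
gripper_width: 0.002
```

```bash
python3 -c "
from st import *
plan(60,24,12,z=.07)"
```

```text
t11.67 p [ 0.6012 -0.1271  0.0904] yaw-180 59.7 r 0.0689 phi 70.3 alpha~56.1 z [ 0.026 -0.006 -1.   ] F [-0.3  0.2 -0.2] M [ 0.01  0.27 -0.01] g 0.002
a 57.0 [-0.09 -0.09] turn -0.048
a 54.0 [ 0.13 -0.05] turn -0.052
a 51.0 [ 0.13 -0.05] turn -0.052
a 48.0 [ 0.12 -0.06] turn -0.052
a 45.0 [ 0.12 -0.07] turn -0.052
a 42.0 [ 0.12 -0.07] turn -0.052
a 39.0 [ 0.11 -0.08] turn -0.052
a 36.0 [ 0.11 -0.09] turn -0.052
a 33.0 [ 0.1  -0.09] turn -0.052
a 30.0 [ 0.1 -0.1] turn -0.052
a 27.0 [ 0.09 -0.1 ] turn -0.052
a 24.0 [ 0.09 -0.11] turn -0.052
dz -0.82
```

Emit:
apply_moves:
  plan:
    - [[0,-0.3,0.05,0,0.006,0.026,0],[0,-0.05,0,-0.4,0,0.005,0],[0,-0.05,0,-0.4,0,0.005,0],[0,0,0,0,0,0,0]]

```text
time_s: 12.0
tcp_pos: [0.5942, -0.126, 0.0736]
ee_rot: [[0.864, -0.504, -0.003], [-0.504, -0.864, -0.0], [-0.002, 0.002, -1.0]]
wrist_force: [-0.9, 0.2, 0.7]
gripper_width: 0.003
```

```bash
python3 -c "
from st import *
plan(60,24,12,z=.07)"
```

```text
t12.00 p [ 0.5942 -0.126   0.0736] yaw-180 59.7 r 0.0680 phi 76.3 alpha~62.1 z [-0.003 -0.    -1.   ] F [-0.9  0.2  0.7] M [-0.04  0.14  0.02] g 0.003
a 57.0 [ 0.19 -0.14] turn -0.048
a 54.0 [ 0.13 -0.05] turn -0.052
a 51.0 [ 0.13 -0.05] turn -0.052
a 48.0 [ 0.12 -0.06] turn -0.052
a 45.0 [ 0.12 -0.07] turn -0.052
a 42.0 [ 0.12 -0.07] turn -0.052
a 39.0 [ 0.11 -0.08] turn -0.052
a 36.0 [ 0.11 -0.09] turn -0.052
a 33.0 [ 0.1  -0.09] turn -0.052
a 30.0 [ 0.1 -0.1] turn -0.052
a 27.0 [ 0.09 -0.1 ] turn -0.052
a 24.0 [ 0.09 -0.11] turn -0.052
dz -0.14
```

Emit:
apply_moves:
  plan:
    - [[0,0.19,-0.14,-0.08,0,0,-0.048],[0,0.13,-0.05,0,0,0,-0.05],[0,0.13,-0.05,0,0,0,-0.05],[0,0.12,-0.06,0,0,0,-0.05],[0,0.12,-0.07,0,0,0,-0.05],[0,0.12,-0.07,0,0,0,-0.05]]

```text
time_s: 12.5
tcp_pos: [0.6113, -0.1341, 0.0715]
ee_rot: [[0.668, -0.744, -0.012], [-0.744, -0.668, 0.004], [-0.011, 0.006, -1.0]]
wrist_force: [-3.7, 4.5, 3.1]
gripper_width: 0.006
```

```bash
python3 -c "
from st import *
plan(42,6,12,z=.07)"
```

```text
t12.50 p [ 0.6113 -0.1341  0.0715] yaw-180 41.9 r 0.0668 phi 60.1 alpha~45.9 z [-0.012  0.004 -1.   ] F [-3.7  4.5  3.1] M [1.31 1.   0.08] g 0.006
a 39.0 [ 0.24 -0.19] turn -0.050
a 36.0 [ 0.11 -0.09] turn -0.052
a 33.0 [ 0.1  -0.09] turn -0.052
a 30.0 [ 0.1 -0.1] turn -0.052
a 27.0 [ 0.09 -0.1 ] turn -0.052
a 24.0 [ 0.09 -0.11] turn -0.052
a 21.0 [ 0.08 -0.11] turn -0.052
a 18.0 [ 0.08 -0.11] turn -0.052
a 15.0 [ 0.07 -0.12] turn -0.052
a 12.0 [ 0.06 -0.12] turn -0.052
a 9.0 [ 0.06 -0.13] turn -0.052
a 6.0 [ 0.05 -0.13] turn -0.052
dz -0.06
```

Emit:
apply_moves:
  plan:
    - [[0,0.2,-0.16,0,0,0,-0.05],[0,0.15,-0.13,0,0,0,-0.055],[0,0.15,-0.13,0,0,0,-0.06],[0,0.14,-0.14,0,0,0,-0.06],[0,0.13,-0.14,0,0,0,-0.06],[0,0.13,-0.16,0,0,0,-0.06],[0,0.12,-0.16,0,0,0,-0.06],[0,0.1,-0.16,0,0,0,-0.06],[0,0.08,-0.17,0,0,0,-0.06],[0,0.07,-0.17,0,0,0,-0.06]]

```text
time_s: 13.33
tcp_pos: [0.6375, -0.1583, 0.0719]
ee_rot: [[0.119, -0.993, -0.018], [-0.992, -0.119, 0.032], [-0.034, 0.015, -0.999]]
wrist_force: [-0.6, 5.6, 1.7]
gripper_width: 0.006
```

```bash
python3 -c "
from st import *
plan(9,-31,10,z=.07)"
```

```text
t13.33 p [ 0.6375 -0.1583  0.0719] yaw-180 6.8 r 0.0684 phi 29.5 alpha~15.3 z [-0.018  0.032 -0.999] F [-0.6  5.6  1.7] M [ 1.62  0.25 -0.01] g 0.006
a 5.0 [ 0.11 -0.47] turn -0.032
a 1.0 [ 0.06 -0.18] turn -0.070
a -3.0 [ 0.04 -0.18] turn -0.070
a -7.0 [ 0.03 -0.18] turn -0.070
a -11.0 [ 0.02 -0.18] turn -0.070
a -15.0 [ 0.   -0.18] turn -0.070
a -19.0 [-0.01 -0.18] turn -0.070
a -23.0 [-0.02 -0.18] turn -0.070
a -27.0 [-0.03 -0.18] turn -0.070
a -31.0 [-0.05 -0.18] turn -0.070
dz -0.08
```

Emit:
apply_moves:
  plan:
    - [[0,0.12,-0.26,0,-0.02,-0.01,-0.02],[0,0.1,-0.26,0,-0.01,-0.01,-0.03],[0,0.09,-0.26,0,0,0,-0.05],[0,0.08,-0.26,0,0,0,-0.07],[0,0.06,-0.26,0,0,0,-0.07],[0,0.03,-0.26,0,0,0,-0.07],[0,0.01,-0.26,0,0,0,-0.07],[0,-0.02,-0.26,0,0,0,-0.07]]

```text
time_s: 14.0
tcp_pos: [0.6455, -0.1979, 0.0716]
ee_rot: [[-0.345, -0.939, -0.004], [-0.939, 0.345, 0.018], [-0.016, 0.01, -1.0]]
wrist_force: [0.0, 6.3, 2.1]
gripper_width: 0.003
```

```bash
python3 -c "
from st import *
plan(-20,-32,3,z=.07)"
```

```text
t14.00 p [ 0.6455 -0.1979  0.0716] yaw-180 -20.2 r 0.0678 phi -5.0 alpha~-19.2 z [-0.004  0.018 -1.   ] F [0.  6.3 2.1] M [ 1.79  0.01 -0.01] g 0.003
a -24.0 [-0.09 -0.2 ] turn -0.067
a -28.0 [-0.04 -0.18] turn -0.070
a -32.0 [-0.05 -0.18] turn -0.070
dz -0.07
```

The first spoke is through about 71° at around 6 N. I'm lifting over to the next spoke, now at about 51°.

Emit:
apply_moves:
  plan:
    - [[0,0,0.3,0.2,-0.018,0,0],[0,0,0,0.8,0,0,0.05],[0,0,0,0.8,0,0,0.11],[0,-0.1,0.2,0.5,0,0,0.12],[0,-0.3,0.4,0,0,0,0.12],[0,-0.4,0.5,0,0,0,0.12],[0,-0.4,0.5,0,0,0,0.12],[0,-0.4,0.5,0,0,0,0.12],[0,-0.3,0.3,0,0,0,0.12],[0,-0.1,0.1,0,0,0,0.12],[0,0,0,0,0,0,0.12],[0,0,0,0,0,0,0.1]]

```text
time_s: 15.0
tcp_pos: [0.5957, -0.126, 0.1334]
ee_rot: [[0.792, -0.61, 0.01], [-0.61, -0.793, -0.005], [0.011, -0.002, -1.0]]
wrist_force: [0.3, 0.3, 0.6]
gripper_width: 0.005
```

```bash
python3 -c "
from st import *
plan(62,62,1,z=.07)
from station import capture
import cv2
p=capture('scene');im=p['pixels'][:,:,::-1]
np.savez('s2.npz',**{k:p[k] for k in('pixels','depth','mtx','R','t')})
cv2.imwrite('pics/w2.png',cv2.resize(im[170:320,220:370],None,fx=4,fy=4,interpolation=cv2.INTER_CUBIC))"
```

```text
t15.00 p [ 0.5957 -0.126   0.1334] yaw-180 52.4 r 0.0683 phi 75.0 alpha~60.8 z [ 0.01  -0.005 -1.   ] F [0.3 0.3 0.6] M [-0.06  0.16 -0.01] g 0.005
a 62.0 [-0.09 -0.07] turn 0.167
dz -2.53
```

View pics/w2.png

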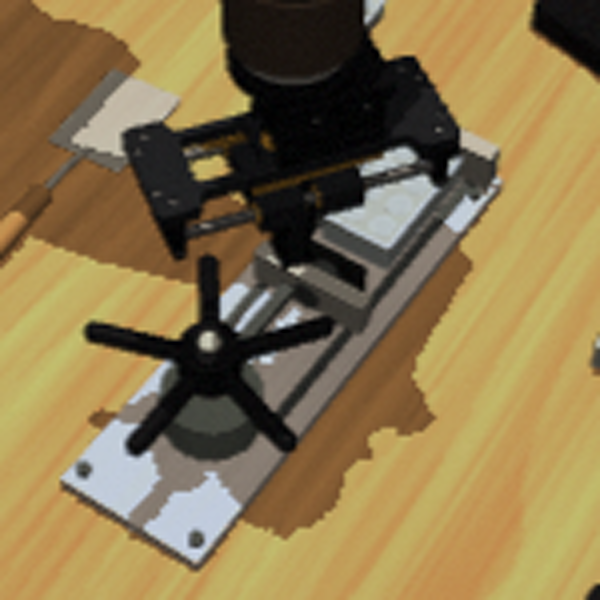

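```bash
python3 - <<'E'
from h import *
S=dict(np.load("s2.npz"));c=lambda q:np.array(q)/4+[220,170]-.4
h=ray(S,c([(208,341)]),.098)[0,:2];X=ray(S,c([(207,260),(90,330),(135,450),(290,445),(330,323)]),.078)[:,:2]-h
print(h,np.linalg.norm(X,axis=1).round(3),np.degrees(np.arctan2(X[:,1],X[:,0])).round(1))
th=np.radians(-2.3);A=np.array([[np.cos(th),-np.sin(th)],[np.sin(th),np.cos(th)]]);o=np.array([.5825,-.0722])
L=lambda P:((P[:,:2]-o)@A*1000).round(1)
print("pad",L(ray(S,c([(365,283)]),.038)),"mould near top edge",L(ray(S,c([(324,226),(392,257)]),.036)))
E
```

```text
[ 0.57712267 -0.19332234] [0.082 0.081 0.081 0.082 0.083] [ 124.  -164.8  -90.6  -19.2   52.9]
pad [[32.5 16.2]] mould near top edge [[-19.6  44.7]
 [ 34.9  47.8]]
```

Emit:
apply_moves:
  plan:
    - [[0,-0.15,0,-0.3,0.005,0.01,0.1],[0,-0.08,0,-0.6,0,0.008,0.06],[0,-0.08,0,-0.6,0,0.008,0],[0,-0.05,0,-0.5,0,0.006,0],[0,0,0,-0.2,0,0,0],[0,0,0,0,0,0,0]]

```text
time_s: 15.55
tcp_pos: [0.588, -0.1264, 0.0769]
ee_rot: [[0.878, -0.478, -0.018], [-0.479, -0.878, -0.001], [-0.015, 0.009, -1.0]]
wrist_force: [-0.7, 0.2, 0.2]
gripper_width: 0.007
```

```bash
python3 -c "
from st import *
plan(62,44,6,z=.07)"
```

```text
t15.55 p [ 0.588  -0.1264  0.0769] yaw-180 61.4 r 0.0664 phi 81.3 alpha~67.1 z [-0.018 -0.001 -1.   ] F [-0.7  0.2  0.2] M [-0.04  0.1   0.02] g 0.007
a 59.0 [ 0.35 -0.09] turn -0.042
a 56.0 [ 0.13 -0.04] turn -0.052
a 53.0 [ 0.13 -0.05] turn -0.052
a 50.0 [ 0.13 -0.06] turn -0.052
a 47.0 [ 0.12 -0.06] turn -0.052
a 44.0 [ 0.12 -0.07] turn -0.052
dz -0.28
```

Second spoke, as before.

Emit:
apply_moves:
  plan:
    - [[0,0.3,-0.08,-0.15,0,-0.018,-0.03],[0,0.15,-0.05,-0.08,0,0,-0.05],[0,0.15,-0.06,0,0,0,-0.05],[0,0.17,-0.08,0,0,0,-0.05],[0,0.19,-0.11,0,0,0,-0.05],[0,0.19,-0.13,0,0,0,-0.05],[0,0.18,-0.15,0,0,0,-0.05],[0,0.17,-0.16,0,0,0,-0.05]]

```text
time_s: 16.22
tcp_pos: [0.6194, -0.1412, 0.0703]
ee_rot: [[0.615, -0.789, -0.018], [-0.789, -0.615, 0.01], [-0.019, 0.008, -1.0]]
wrist_force: [-3.1, 7.0, 3.0]
gripper_width: 0.003
```

```bash
python3 -c "
from st import *
plan(35,5,10,z=.07)"
```

```text
t16.22 p [ 0.6194 -0.1412  0.0703] yaw-180 37.9 r 0.0655 phi 50.9 alpha~36.7 z [-0.018  0.01  -1.   ] F [-3.1  7.   3. ] M [ 1.87  1.09 -0.07] g 0.003
a 32.0 [ 0.17 -0.12] turn -0.104
a 29.0 [ 0.1 -0.1] turn -0.052
a 26.0 [ 0.09 -0.1 ] turn -0.052
a 23.0 [ 0.09 -0.11] turn -0.052
a 20.0 [ 0.08 -0.11] turn -0.052
a 17.0 [ 0.08 -0.12] turn -0.052
a 14.0 [ 0.07 -0.12] turn -0.052
a 11.0 [ 0.06 -0.12] turn -0.052
a 8.0 [ 0.06 -0.13] turn -0.052
a 5.0 [ 0.05 -0.13] turn -0.052
dz -0.01
```

Emit:
apply_moves:
  plan:
    - [[0,0.18,-0.16,0,-0.01,-0.01,-0.06],[0,0.17,-0.17,0,0,0,-0.06],[0,0.16,-0.18,0,0,0,-0.06],[0,0.15,-0.19,0,0,0,-0.06],[0,0.14,-0.2,0,0,0,-0.06],[0,0.12,-0.21,0,0,0,-0.06],[0,0.11,-0.22,0,0,0,-0.06],[0,0.1,-0.22,0,0,0,-0.06],[0,0.09,-0.23,0,0,0,-0.06],[0,0.08,-0.23,0,0,0,-0.06]]

```text
time_s: 17.05
tcp_pos: [0.6423, -0.1751, 0.0704]
ee_rot: [[0.017, -0.999, -0.027], [-0.999, -0.018, 0.034], [-0.034, 0.027, -0.999]]
wrist_force: [-2.6, 6.2, 2.3]
gripper_width: 0.005
```

```bash
python3 -c "
from st import *
plan(5,-20,8,z=.07)"
```

```text
t17.05 p [ 0.6423 -0.1751  0.0704] yaw-180 1.0 r 0.0665 phi 14.8 alpha~0.6 z [-0.027  0.034 -0.999] F [-2.6  6.2  2.3] M [ 1.84  0.77 -0.09] g 0.005
a 1.9 [-0.04  0.07] turn 0.015
a -1.2 [ 0.04 -0.14] turn -0.055
a -4.4 [ 0.03 -0.14] turn -0.055
a -7.5 [ 0.02 -0.14] turn -0.055
a -10.6 [ 0.01 -0.14] turn -0.055
a -13.8 [ 0.01 -0.14] turn -0.055
a -16.9 [-0.   -0.14] turn -0.055
a -20.0 [-0.01 -0.14] turn -0.055
dz -0.02
```

Emit:
apply_moves:
  plan:
    - [[0,0.07,-0.22,0,-0.02,-0.015,-0.05],[0,0.06,-0.22,0,-0.015,-0.01,-0.06],[0,0.05,-0.22,0,0,0,-0.06],[0,0.03,-0.22,0,0,0,-0.06],[0,0.02,-0.22,0,0,0,-0.06],[0,0,-0.22,0,0,0,-0.06]]

```text
time_s: 17.55
tcp_pos: [0.6455, -0.1976, 0.0701]
ee_rot: [[-0.351, -0.936, -0.007], [-0.936, 0.351, 0.014], [-0.011, 0.011, -1.0]]
wrist_force: [-0.1, 6.0, 0.7]
gripper_width: 0.009
```

```bash
python3 -c "
from st import *
plan(-20,-23,1,z=.07)"
```

```text
t17.55 p [ 0.6455 -0.1976  0.0701] yaw-180 -20.6 r 0.0678 phi -4.8 alpha~-19.0 z [-0.007  0.014 -1.   ] F [-0.1  6.   0.7] M [1.73 0.26 0.  ] g 0.009
a -23.0 [-0.09 -0.17] turn -0.043
dz -0.0
```

Emit:
apply_moves:
  plan:
    - [[0,0,0.3,0.2,-0.014,0,0],[0,0,0,0.8,0,0,0.05],[0,0,0,0.8,0,0,0.11],[0,-0.1,0.2,0.5,0,0,0.12],[0,-0.3,0.4,0,0,0,0.12],[0,-0.4,0.5,0,0,0,0.12],[0,-0.4,0.5,0,0,0,0.12],[0,-0.4,0.5,0,0,0,0.12],[0,-0.3,0.3,0,0,0,0.12],[0,-0.1,0.1,0,0,0,0.12],[0,0,0,0,0,0,0.12],[0,0,0,0,0,0,0.12]]

```text
time_s: 18.55
tcp_pos: [0.5965, -0.1256, 0.1336]
ee_rot: [[0.795, -0.607, 0.009], [-0.607, -0.795, -0.007], [0.011, 0.0, -1.0]]
wrist_force: [-0.5, -0.2, -0.2]
gripper_width: 0.003
```

```bash
python3 -c "
from st import *
plan(62,62,1,z=.07)
from station import capture
import cv2
p=capture('scene');im=p['pixels'][:,:,::-1]
np.savez('s3.npz',**{k:p[k] for k in('pixels','depth','mtx','R','t')})
cv2.imwrite('pics/w3.png',cv2.resize(im[190:290,250:350],None,fx=6,fy=6,interpolation=cv2.INTER_CUBIC))"
```

```text
t18.55 p [ 0.5965 -0.1256  0.1336] yaw-180 52.6 r 0.0689 phi 74.5 alpha~60.3 z [ 0.009 -0.007 -1.   ] F [-0.5 -0.2 -0.2] M [-0.09  0.19  0.04] g 0.003
a 62.0 [-0.12 -0.09] turn 0.163
dz -2.54
```

View pics/w3.png

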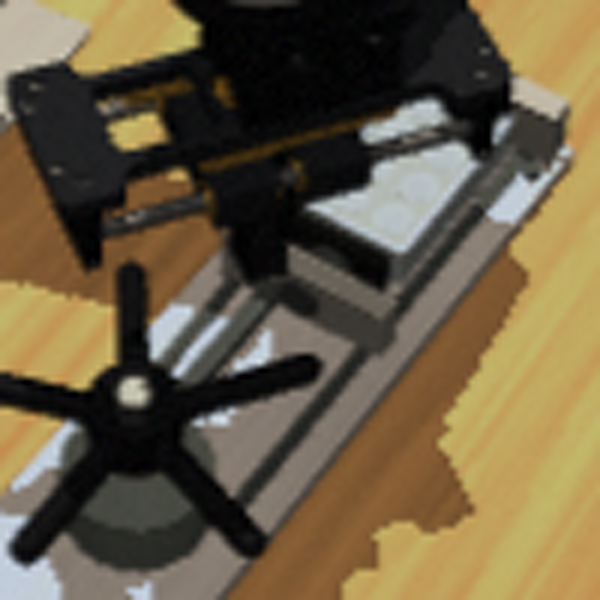

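Emit:
apply_moves:
  plan:
    - [[0,-0.15,-0.03,-0.3,0.007,0.009,0.1],[0,-0.05,0,-0.6,0,0.006,0.05],[0,-0.05,0,-0.6,0,0.006,0],[0,-0.03,0,-0.5,0,0.003,0],[0,0,0,-0.4,0,0,0],[0,0,0,0,0,0,0]]

```text
time_s: 19.1
tcp_pos: [0.592, -0.1269, 0.0743]
ee_rot: [[0.874, -0.486, -0.007], [-0.486, -0.874, -0.0], [-0.006, 0.004, -1.0]]
wrist_force: [-1.1, 0.1, -0.7]
gripper_width: 0.003
```

```bash
cat >> st.py <<'E'
def tq():
    s=sense();R=s["ee_rot"];p=s["tcp_pos"];F=s["wrist_force"];M=s["moment"]
    d=p[:2]-H;al=np.arctan2(d[1],d[0])-np.arcsin(min(1,.0165/np.hypot(*d)))
    e=np.array([np.cos(al),np.sin(al)]);n=np.array([-e[1],e[0]])
    rc=d-.0095*n
    Mz=np.array([M[1],-M[0]])  # horizontal force ~ from moment with vertical lever
    print("alpha %.1f"%np.degrees(al),"torque %.3f"%(rc[0]*F[1]-rc[1]*F[0]),"Ft %.1f Fr %.1f"%(F[:2]@n,F[:2]@e),"|M|t %.2f"%(-(Mz@n)))
E
python3 -c "
from st import *
plan(62,44,6,z=.07);tq()"
```

```text
t19.10 p [ 0.592  -0.1269  0.0743] yaw-180 60.9 r 0.0666 phi 77.9 alpha~63.7 z [-0.007 -0.    -1.   ] F [-1.1  0.1 -0.7] M [-0.05  0.2  -0.02] g 0.003
a 59.0 [ 0.19 -0.07] turn -0.033
a 56.0 [ 0.13 -0.04] turn -0.052
a 53.0 [ 0.13 -0.05] turn -0.052
a 50.0 [ 0.13 -0.06] turn -0.052
a 47.0 [ 0.12 -0.06] turn -0.052
a 44.0 [ 0.12 -0.07] turn -0.052
dz -0.17
alpha 63.5 torque 0.072 Ft 1.1 Fr -0.4 |M|t 0.16
```

Emit:
apply_moves:
  plan:
    - [[0,0.19,-0.07,-0.15,0,0,-0.03],[0,0.13,-0.05,0,0,0,-0.05],[0,0.15,-0.06,0,0,0,-0.05],[0,0.17,-0.08,0,0,0,-0.05],[0,0.18,-0.11,0,0,0,-0.05],[0,0.18,-0.13,0,0,0,-0.05]]

```text
time_s: 19.6
tcp_pos: [0.6127, -0.1362, 0.0701]
ee_rot: [[0.69, -0.724, -0.02], [-0.724, -0.69, 0.007], [-0.019, 0.01, -1.0]]
wrist_force: [-3.1, 6.9, 1.6]
gripper_width: 0.01
```

```bash
python3 -c "
from st import *
rep();tq()"
```

```text
t19.60 p [ 0.6127 -0.1362  0.0701] yaw-180 43.6 r 0.0658 phi 58.1 alpha~43.9 z [-0.02   0.007 -1.   ] F [-3.1  6.9  1.6] M [ 1.74  1.07 -0.1 ] g 0.010
alpha 43.6 torque 0.440 Ft 7.2 Fr 2.5 |M|t 2.00
```

Emit:
apply_moves:
  plan:
    - [[0,0.17,-0.14,0,-0.01,-0.01,-0.05],[0,0.17,-0.16,0,0,0,-0.05],[0,0.16,-0.17,0,0,0,-0.06]]

```text
time_s: 19.85
tcp_pos: [0.6223, -0.1433, 0.0701]
ee_rot: [[0.555, -0.831, -0.018], [-0.832, -0.555, 0.006], [-0.015, 0.012, -1.0]]
wrist_force: [-2.5, 6.3, 1.4]
gripper_width: 0.004
```

```bash
python3 -c "
from st import *
rep();tq()"
```

```text
t19.85 p [ 0.6223 -0.1433  0.0701] yaw-180 33.7 r 0.0658 phi 47.8 alpha~33.6 z [-0.018  0.006 -1.   ] F [-2.5  6.3  1.4] M [ 1.79  0.86 -0.03] g 0.004
alpha 33.2 torque 0.417 Ft 6.7 Fr 1.4 |M|t 1.97
```

Emit:
apply_moves:
  plan:
    - [[0,0.16,-0.17,0,0,-0.01,-0.06],[0,0.15,-0.18,0,0,0,-0.06]]

```text
time_s: 20.02
tcp_pos: [0.6281, -0.1488, 0.0701]
ee_rot: [[0.444, -0.896, -0.013], [-0.896, -0.444, 0.011], [-0.016, 0.006, -1.0]]
wrist_force: [-3.3, 5.4, 2.9]
gripper_width: 0.005
```

```bash
python3 -c "
from st import *
rep();tq()"
```

```text
t20.02 p [ 0.6281 -0.1488  0.0701] yaw-180 26.4 r 0.0662 phi 40.8 alpha~26.6 z [-0.013  0.011 -1.   ] F [-3.3  5.4  2.9] M [ 1.74  0.91 -0.03] g 0.005
alpha 26.4 torque 0.410 Ft 6.3 Fr -0.6 |M|t 1.97
```

Emit:
apply_moves:
  plan:
    - [[0,0.14,-0.18,0,0,-0.01,-0.05],[0,0.13,-0.19,0,0,0,-0.05]]

```text
time_s: 20.18
tcp_pos: [0.6329, -0.1548, 0.0701]
ee_rot: [[0.345, -0.939, -0.007], [-0.939, -0.345, 0.016], [-0.018, 0.001, -1.0]]
wrist_force: [-3.0, 7.1, 1.9]
gripper_width: 0.011
```

```bash
python3 -c "
from st import *
rep();tq()"
```

```text
t20.18 p [ 0.6329 -0.1548  0.0701] yaw-180 20.2 r 0.0663 phi 34.1 alpha~19.9 z [-0.007  0.016 -1.   ] F [-3.   7.1  1.9] M [ 1.79  0.89 -0.08] g 0.011
alpha 19.7 torque 0.498 Ft 7.7 Fr -0.5 |M|t 1.98
```

Emit:
apply_moves:
  plan:
    - [[0,0.12,-0.19,0,-0.005,0,-0.05]]

```text
time_s: 20.27
tcp_pos: [0.6349, -0.158, 0.0702]
ee_rot: [[0.293, -0.956, -0.009], [-0.956, -0.293, 0.014], [-0.016, 0.004, -1.0]]
wrist_force: [-2.9, 6.0, 1.9]
gripper_width: 0.003
```

```bash
python3 -c "
from st import *
rep();tq()"
```

```text
t20.27 p [ 0.6349 -0.158   0.0702] yaw-180 17.0 r 0.0663 phi 30.8 alpha~16.6 z [-0.009  0.014 -1.   ] F [-2.9  6.   1.9] M [ 1.76  0.88 -0.03] g 0.003
alpha 16.4 torque 0.433 Ft 6.6 Fr -1.1 |M|t 1.94
```

Emit:
apply_moves:
  plan:
    - [[0,0.12,-0.2,0,-0.005,0,-0.05]]

```text
time_s: 20.35
tcp_pos: [0.6368, -0.1613, 0.0701]
ee_rot: [[0.241, -0.971, -0.011], [-0.971, -0.241, 0.012], [-0.014, 0.008, -1.0]]
wrist_force: [-3.7, 6.3, 2.3]
gripper_width: 0.006
```

```bash
python3 -c "
from st import *
rep();tq()"
```

```text
t20.35 p [ 0.6368 -0.1613  0.0701] yaw-180 13.9 r 0.0663 phi 27.6 alpha~13.4 z [-0.011  0.012 -1.   ] F [-3.7  6.3  2.3] M [ 1.98  1.08 -0.02] g 0.006
alpha 13.2 torque 0.463 Ft 7.0 Fr -2.2 |M|t 2.17
```

Emit:
apply_moves:
  plan:
    - [[0,0.11,-0.2,0,-0.005,-0.003,-0.05]]

```text
time_s: 20.43
tcp_pos: [0.6384, -0.1645, 0.07]
ee_rot: [[0.188, -0.982, -0.011], [-0.982, -0.188, 0.01], [-0.012, 0.009, -1.0]]
wrist_force: [-4.2, 7.0, 2.3]
gripper_width: 0.004
```

```bash
python3 -c "
from st import *
rep();tq()"
```

```text
t20.43 p [ 0.6384 -0.1645  0.07  ] yaw-180 10.8 r 0.0664 phi 24.5 alpha~10.3 z [-0.011  0.01  -1.   ] F [-4.2  7.   2.3] M [ 2.2   1.1  -0.06] g 0.004
alpha 10.1 torque 0.511 Ft 7.6 Fr -2.9 |M|t 2.36
```

Emit:
apply_moves:
  plan:
    - [[0,0.1,-0.2,0,-0.005,-0.003,-0.05]]

```text
time_s: 20.52
tcp_pos: [0.6399, -0.1674, 0.07]
ee_rot: [[0.134, -0.991, -0.011], [-0.991, -0.134, 0.008], [-0.009, 0.009, -1.0]]
wrist_force: [-3.1, 8.7, 2.6]
gripper_width: 0.002
```

```bash
python3 -c "
from st import *
rep();tq()"
```

```text
t20.52 p [ 0.6399 -0.1674  0.07  ] yaw-180 7.7 r 0.0666 phi 21.6 alpha~7.4 z [-0.011  0.008 -1.   ] F [-3.1  8.7  2.6] M [ 2.36  1.01 -0.07] g 0.002
alpha 7.3 torque 0.597 Ft 9.0 Fr -2.0 |M|t 2.47
```

Emit:
apply_moves:
  plan:
    - [[0,0.09,-0.21,0,-0.004,-0.003,-0.05]]

```text
time_s: 20.6
tcp_pos: [0.6411, -0.1704, 0.07]
ee_rot: [[0.081, -0.997, -0.01], [-0.997, -0.081, 0.007], [-0.008, 0.009, -1.0]]
wrist_force: [-3.2, 8.6, 3.3]
gripper_width: 0.009
```

```bash
python3 -c "
from st import *
rep();tq()"
```

```text
t20.60 p [ 0.6411 -0.1704  0.07  ] yaw-180 4.6 r 0.0667 phi 18.9 alpha~4.7 z [-0.01   0.007 -1.   ] F [-3.2  8.6  3.3] M [ 2.54  0.99 -0.08] g 0.009
alpha 4.6 torque 0.589 Ft 8.9 Fr -2.5 |M|t 2.61
```

Emit:
apply_moves:
  plan:
    - [[0,0.09,-0.22,0,-0.004,-0.003,-0.05]]

```text
time_s: 20.68
tcp_pos: [0.6422, -0.1734, 0.07]
ee_rot: [[0.027, -1.0, -0.01], [-1.0, -0.027, 0.007], [-0.007, 0.01, -1.0]]
wrist_force: [-3.3, 9.1, 2.3]
gripper_width: 0.004
```

```bash
python3 -c "
from st import *
rep();tq()"
```

```text
t20.68 p [ 0.6422 -0.1734  0.07  ] yaw-180 1.5 r 0.0668 phi 16.1 alpha~1.9 z [-0.01   0.007 -1.   ] F [-3.3  9.1  2.3] M [2.73 1.07 0.04] g 0.004
alpha 1.8 torque 0.615 Ft 9.2 Fr -3.0 |M|t 2.76
```

The wheel is clearly stiffer: torque has gone from about 0.42 to 0.615 N m, which means roughly 12–17 N on the pad. I'm stopping here, backing off and checking.

Emit:
apply_moves:
  plan:
    - [[0,0,0.3,0,0,0,0],[0,0,0.2,0.4,0,0,0],[0,0,0,0.9,0,0,0],[0,0,0,1,0,0,0],[0,-0.3,-0.5,1,0,0,0],[0,-0.5,-1,0.8,0,0,0],[0,-0.5,-1,0.5,0,0,0],[0,-0.5,-1,0,0,0,0],[0,-0.5,-1,0,0,0,0],[0,-0.5,-1,0,0,0,0],[0,-0.5,-1,0,0,0,0],[0,0,-0.5,0,0,0,0]]

```text
time_s: 21.68
tcp_pos: [0.5613, -0.3369, 0.2053]
ee_rot: [[0.042, -0.999, 0.009], [-0.999, -0.042, -0.007], [0.007, -0.008, -1.0]]
wrist_force: [0.6, -0.1, -0.0]
gripper_width: 0.005
```

```bash
python3 -c "
from st import *
rep()
from station import capture
import cv2
for n in ('scene','top'):
    p=capture(n);im=p['pixels'][:,:,::-1]
    np.savez(n+'4.npz',**{k:p[k] for k in('pixels','depth','mtx','R','t')})
    cv2.imwrite('pics/%s4.png'%n,im)
    c=im[180:320,225:365] if n=='scene' else im[130:220,230:390]
    cv2.imwrite('pics/%s4c.png'%n,cv2.resize(c,None,fx=5 if n=='top' else 4.2,fy=5 if n=='top' else 4.2,interpolation=cv2.INTER_CUBIC))"
```

```text
t21.68 p [ 0.5613 -0.3369  0.2053] yaw-180 2.4 r 0.1459 phi -96.6 alpha~-110.8 z [ 0.009 -0.007 -1.   ] F [ 0.6 -0.1 -0. ] M [0.05 0.18 0.05] g 0.005
```

View pics/scene4c.png

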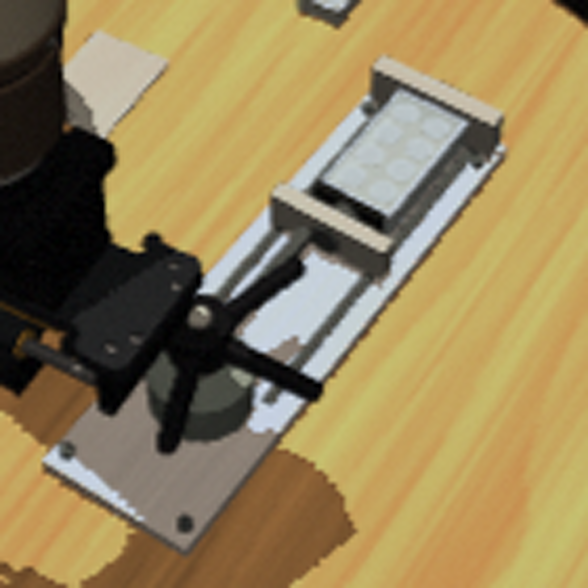

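View pics/top4c.png

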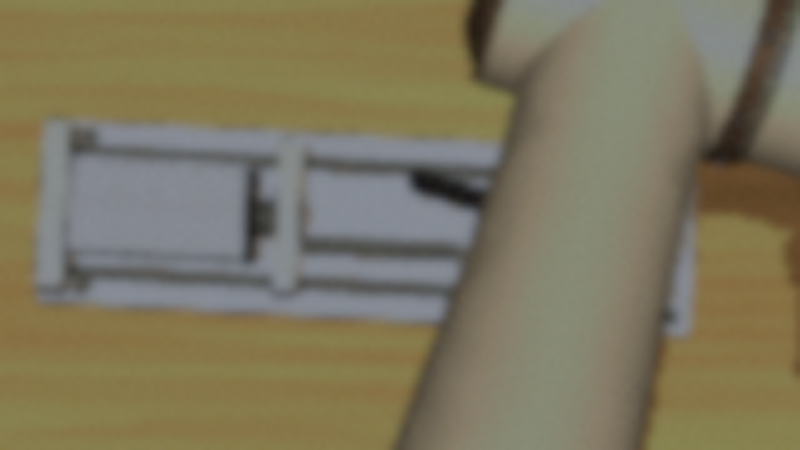

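View pics/scene4.png

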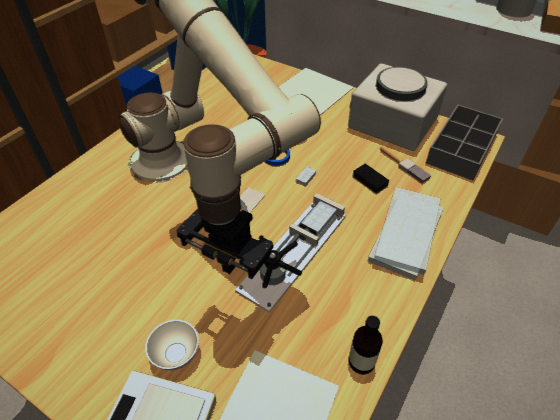

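The mould sits against the fence, with the pad touching it and the jaw behind. As a cross-check I'll measure the pad compression from the top images.

```bash
python3 - <<'E'
from h import *
from scipy.optimize import brentq
th=np.radians(-2.3);A=np.array([[np.cos(th),-np.sin(th)],[np.sin(th),np.cos(th)]]);o=np.array([.5825,-.0722])
for n in("top","scene"):
  for k in("0","4"):
    p=dict(np.load(n+k+".npz"));g=p["pixels"].mean(-1).astype(np.float32)
    def prof(x0,x1,z):
        ys=np.arange(-.06,.165,.0005);xs=np.linspace(x0,x1,12)
        G=np.array([[A@[x,y]+o for y in ys] for x in xs]).reshape(-1,2)
        uv=proj(p,np.c_[G,np.full(len(G),z)]).astype(np.float32)
        v=cv2.remap(g,uv[:,0].reshape(12,-1),uv[:,1].reshape(12,-1),cv2.INTER_CUBIC)
        return ys,v.mean(0)
    ys,v=prof(.012,.022,.038)   # pad band, off stem
    ys,j=prof(-.040,-.032,.043); ys,j2=prof(.034,.041,.043)
    m=(ys>-.02)&(ys<.075)
    print(n,k,"pad profile (y mm:val)");print([(round(a*1000),round(float(b))) for a,b in zip(ys[m][::5],v[m][::5])])
    print(" jaw2",[(round(a*1000),round(float(b))) for a,b in zip(ys[m][::5],j2[m][::5])])
E
```

```text
top 0 pad profile (y mm:val)
[(-20, 138), (-17, 140), (-15, 139), (-12, 136), (-10, 133), (-7, 135), (-5, 138), (-2, 137), (0, 128), (3, 106), (5, 78), (8, 66), (10, 89), (13, 116), (15, 135), (18, 142), (20, 143), (23, 144), (25, 144), (28, 144), (30, 144), (33, 144), (35, 144), (38, 144), (40, 144), (43, 143), (45, 143), (48, 144), (50, 144), (53, 144), (55, 144), (58, 144), (60, 144), (63, 144), (65, 144), (68, 144), (70, 144), (73, 144)]
 jaw2 [(-20, 138), (-17, 139), (-15, 135), (-12, 130), (-10, 127), (-7, 127), (-5, 127), (-2, 127), (0, 126), (3, 125), (5, 125), (8, 125), (10, 125), (13, 125), (15, 126), (18, 127), (20, 127), (23, 127), (25, 128), (28, 129), (30, 129), (33, 129), (35, 128), (38, 127), (40, 127), (43, 128), (45, 129), (48, 129), (50, 128), (53, 127), (55, 127), (58, 127), (60, 127), (63, 127), (65, 127), (68, 127), (70, 127), (73, 127)]
top 4 pad profile (y mm:val)
[(-20, 141), (-17, 141), (-15, 141), (-12, 141), (-10, 141), (-7, 141), (-5, 141), (-2, 141), (0, 141), (3, 141), (5, 141), (8, 141), (10, 141), (13, 141), (15, 138), (18, 131), (20, 123), (23, 122),
[... 1648 characters left out ...]
 125), (5, 91), (8, 58), (10, 42), (13, 43), (15, 48), (18, 52), (20, 55), (23, 54), (25, 111), (28, 184), (30, 190), (33, 187), (35, 192), (38, 164), (40, 74), (43, 20), (45, 4), (48, 13), (50, 17), (53, 37), (55, 138), (58, 194), (60, 188), (63, 188), (65, 191), (68, 194), (70, 195), (73, 196)]
 jaw2 [(-20, 206), (-17, 207), (-15, 206), (-12, 205), (-10, 207), (-7, 208), (-5, 209), (-2, 170), (0, 114), (3, 77), (5, 59), (8, 58), (10, 56), (13, 57), (15, 57), (18, 54), (20, 67), (23, 145), (25, 190), (28, 189), (30, 191), (33, 184), (35, 123), (38, 70), (40, 66), (43, 68), (45, 71), (48, 67), (50, 71), (53, 76), (55, 74), (58, 69), (60, 73), (63, 76), (65, 73), (68, 74), (70, 71), (73, 69)]
```

```bash
python3 -c "
from station import *
s=sense();print(s['time_s'],s['wrist_force']);print(finish_job())"
```

```text
21.7833 [-0.35333095  1.13861079 -0.30674983]
the job is handed in; nothing more can be done
None
```

The mould is clamped flat against the fence and the job is handed in at 21.8 s. I picked up the larger clear mould, laid it lengthwise on the bed and let go. I then closed the jaw by pushing three spokes of the star wheel clockwise in turn, about 194° in all, and never touched the jaw itself.

- **Wheel stiffness:** the torque I felt rose from about 0.42 to 0.615 N m, and spoke pushes stayed under about 10 N.
- **Final pictures:** the mould sits against the fence with the pad on its other end. The gripper is clear of everything, and the other things on the table that I could see looked undisturbed.
- **Pad force:** my estimates disagree somewhat but all fall in the 7–26 N window, below the 35 N at which the mould cracks:

| Estimate from | Pad force |
|---|---|
| Push force and moment | about 12–13 N |
| Wheel angle after contact | about 17 N |
| Picture (pad pressed in about 4 mm) | about 20 N |

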